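# Find the hidden release and pop the battery door of a bath light

### The arm

A 6-joint arm with a two-finger parallel gripper is mounted at the origin on the work surface. World frame = base frame: x ahead of the robot, y to its left, z up, the work surface at z = 0. Lengths are in m, angles in degrees, forces in N, time in s.
With the tool pointing down it reaches from about 0.375 to 0.75 m from the base axis. Payload 9 kg.
Tool frame: the origin (TCP) lies where the fingers leave the gripper's body, on its centre line; the fingertips stand 73 mm ahead of it and the grasp point (between the pads) lies 54 mm ahead of it (robot.tip_reach is the distance from the TCP to the fingertips, in m); z points along the fingers, y is the direction in which the jaws open and shut (so a half turn about z gives the same grasp; the last joint's range is limited). The gripper opens to 85 mm and grips with 20 to 120 N. Pads are 22 mm wide; open, the fingers measure 114 mm over their backs; the gripper's body (76 mm by 85 mm) begins 54 mm behind the grasp point. The pads swing forward as they close: fully open they stand 13 mm farther back than shut.
Start: joints at [57.657, 5.964, 5.575, 89.605, 0, 77.527], TCP at [0.204, 0.564, 0.304] pointing down, gripper open.
Joint ranges: [-171.21, 171.21], [-48.23, 106.86], [-62.78, 66.21], [-105.2, 120.99], [-86.42, 89.51], [-180, 180]. Speed limits (degrees/s): [127.2, 127.2, 147.25, 180, 180, 180].

### API

Orientations are given as [roll, pitch, yaw] about the fixed x, y, z axes, in that order (R = Rz(yaw) Ry(pitch) Rx(roll)).
In Python, from plant import robot gives the robot as it stands. Calls block until the motion is done:
- robot.move_pose(position, orientation): joint-space move of the TCP to a pose.
- robot.line_to(position, vel=0.15, rotation=None, guard=None): straight line of the TCP; rotation=None keeps the orientation; vel is the mean speed in m/s. With guard (N) it stops when the force on the tool has changed by that much, and returns True; else False.
- robot.goto_joints(angles): joint-space move.
- robot.set_gripper(opening): finger opening in m; the grip force is fixed at half the most; returns when the fingers have stopped.
- robot.pause(seconds).
- robot.ik(position, orientation): joint angles nearest the present ones, or None.
- robot.observe(): the state.
- robot.grab_frame(name): name is "side" or "top"; returns the picture (384x512x3 uint8, blue, green, red); there is no depth.
- robot.get_calibration(name): a dict with "vertical_fov" (degrees; the focal length in pixels is half the picture's height over the tangent of half this angle, whatever the lens; pixels are square), "cx", "cy" (the principal point, pixels), "k1" (the pictures are not rectified: a ray, as slopes to the right and down, at radius r is drawn at 1 + k1 r^2 times it, then the intrinsics apply), "rvec" (rotation vector, rad) and "tvec" (3), from world to camera coordinates, as OpenCV has them. Camera axes: x right, y down, z forward; pixel columns grow to the right and rows downward; lengths in m; the calibration is good to about 2 mm. A picture is of the moment at which its call begins. get_calibration takes no time and is no camera call.
A pose or a line that the arm cannot do raises robot.IKError and nothing moves.
- robot.job_done(): hands the job in, once; it reports no verdict.
The state is a dict: "time": time; "q": joint angles; "qvel": joint speeds; "joint_torque": joint torques, N m; "tool_pos": TCP position; "tcp_rot": TCP orientation; "ft_force": force on the tool from outside, world axes, zero at the start; "torque": the same for the moment, N m; "gripper_width": finger opening in m.
Only numpy, scipy, OpenCV 4.12 (cv2) and the standard library are available. Lean on these libraries where they do the work, as an engineer would, in place of code of your own. Each camera call takes 0.05 s, during which the arm holds its last target. There are 200 camera calls.

### The job

The wall light lies face down on the ledge for a battery change. With light fingertip pressure, feel along the inset strip on its back for the flush release button, press it in until the battery door springs up, then take the hand away so that the button comes back up and the door stays open. Pick nothing up, and leave the spare cells, brush, tumbler and the things on the caddy where they are.

Things in the scene. Friction and masses are not known exactly. Their poses are not given: they have to be found in the camera images.
- light: ivory bathroom wall light, fixed face down in its cradle, back panel up and level: 170 mm (its x) x 280 mm (its y) x 62 mm tall. Origin: centre of its underside, z up. A flat inset strip with the release button lies in its -x half; the battery door (74 x 200 mm, three small ribs on it) fills its +x half
- strip_mid (a point): middle of the inset strip, on its surface (61 mm above the ledge, 1 mm below the panel's rim; 45 mm from the light's centre towards its -x); axes as the light. The strip shows 60 mm along x, 124 mm along y, rigid but for the button, whose centre lies on the strip's centre line at -37 to +37 mm along y from this point, new each time and not reported: find it by feel or eye
- release (a joint): travel of the release button in m: 0 at rest, 0.008 fully in (straight down). Same ivory plastic as the strip, 48 mm (x) x 44 mm (y), its face 1.5 mm below the strip's, with a hairline gap round it. Sprung: starts to move at 1.5 N, 3.5 N fully in, comes back up. Frees the door's catch at about 0.005. A fingertip sinks with it only when wholly inside its outline
- battery_door (a joint): opening of the sprung battery door in rad: 0 shut and caught, about 0.7 fully up. When the catch is freed it rises by itself in about half a second and stays up. Hinged along its edge at the light's +x side, so the edge beside the strip rises, by about 48 mm
- soap: pink soap bar, 85 x 54 x 28 mm, on the lowest tier of the blue caddy. Origin: centre of its underside; to be left where it is
- pumice: grey pumice stone, 95 x 55 x 36 mm, on the lowest tier of the caddy. Origin: centre of its underside; to be left where it is
- loofah: hard grey plastic loofah handle, 210 mm long, 18 mm thick, on the middle tier of the caddy. Origin: centre of its underside; to be left where it is
- jar: round glass jar with twist cap, 66 mm across, 75 mm tall, on the top tier of the caddy. Origin: centre of its underside; to be left where it is
- cell0: spare battery cell standing upright beside the light, 26 mm across, 50 mm tall. Origin: centre of its underside; to be left where it is
- cell1: second spare battery cell, same size, standing upright beside the light. Origin: centre of its underside; to be left where it is
- nailbrush: wooden nail brush, 95 x 36 x 33 mm, lying on the ledge beside the light. Origin: centre of its underside; to be left where it is
- tumbler: white ceramic tumbler, 68 mm across, 95 mm tall, standing on the ledge beyond the light. Origin: centre of its underside; to be left where it is
- caddy: fixed blue plastic corner caddy in three stepping tiers (40, 100 and 160 mm high, each 270 mm along its x, 85 mm deep along its y, highest at +y), on the left end of the ledge. Origin: centre of its underside
There are look-alikes about, which are no part of the job. Leave any purple or red look-alike of the jar alone.

How it is judged (in metres and radians):
On the way:
1. the release button is pressed in far enough to free the catch (value of joint release above 0.004 m), for 0.04 s.
At the end, for the whole second after the job is handed in: the battery door stands open by more than 0.5 rad, the release button is back up (within 1.5 mm), and each loose thing is at rest within 20 mm of where it began (value of joint battery_door above 0.5 rad and value of joint release below 0.0015 m and distance of each of soap, pumice, loofah, jar, cell0, cell1, nailbrush, tumbler from where it was at the start of the episode below 0.02 m and linear speed of each of soap, pumice, loofah, jar, cell0, cell1, nailbrush, tumbler below 0.02 m/s); the robot touches nothing.
It fails at once if a loose thing is lifted, carried or pushed more than 20 mm (distance of any of soap, pumice, loofah, jar, cell0, cell1, nailbrush, tumbler from where it was at the start of the episode above 0.02 m).
It fails at once if the fingers press anything with more than 60 N (contact force between the fingers and anything else above 60 N).
It also fails if it takes over 48 s, if anything falls off the work surface, if the arm or the gripper's body presses on something with over 40 N, if the wrist force passes 120 N, or if a joint passes its speed limit or range.

## Working session

There is one attempt and no reset: what is moved stays moved. The work goes in short steps, each a Python script; the robot and the scene stay as the last script left them, time stands still between calls to the robot, and variables do not carry over. Pictures are saved under pics/ and viewed, about 8 in all and at most 12, crops included, and the job is handed in when it is done.

```bash
mkdir -p pics; python3 - <<'E'
from plant import robot
import cv2
for n in("top","side"):
    im=robot.grab_frame(n); cv2.imwrite(f"pics/{n}0.png",im); c=robot.get_calibration(n); print(n,c)
o=robot.observe(); print(o["time"],o["tool_pos"],o["tcp_rot"],o["gripper_width"],robot.tip_reach)
E
```

```text
top {'vertical_fov': 46.06389633613994, 'cx': 255.02587319611362, 'cy': 193.01700977509873, 'k1': -0.06502712163391065, 'rvec': array([ 2.17908147, -2.14286182,  0.10183899]), 'tvec': array([0.16995064, 0.56203653, 1.43245295])}
side {'vertical_fov': 46.23772808546408, 'cx': 249.63486513207886, 'cy': 187.9586726421258, 'k1': -0.1317869640228024, 'rvec': array([ 2.25817878,  0.24905861, -0.09787204]), 'tvec': array([-0.59247946,  0.09556848,  1.47407747])}
0.1 [0.20378004 0.56409432 0.30320471] [-1.79932259e+02 -1.65216304e-02  1.60133372e+02] 0.08548272302500053 0.0726
```

View pics/top0.png

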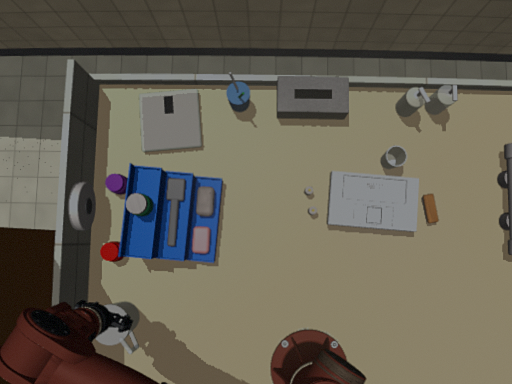

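View pics/side0.png

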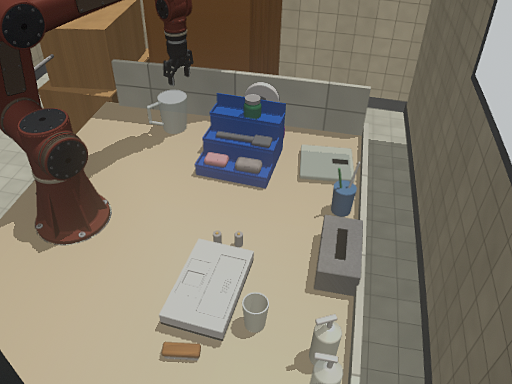

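The top view shows the light at about (330–418, 172–232), with the door on its far side and a small square at (374,215), probably the button. In the side view the square is at about (195,277). I'll zoom in and measure both.

```bash
cat > h.py <<'E'
import numpy as np, cv2
from plant import robot
def cam(n):
    c=robot.get_calibration(n); f=192/np.tan(np.radians(c["vertical_fov"]/2))
    return c,f,cv2.Rodrigues(c["rvec"])[0]
def ray(n,px,z):
    c,f,R=cam(n); K=np.array([[f,0,c["cx"]],[0,f,c["cy"]],[0,0,1]])
    u=cv2.undistortPoints(np.array([[px]],float),K,np.array([c["k1"],0,0,0]))[0,0]
    # cv2 model is x*(1+k1 r^2): same as given
    d=R.T@np.array([u[0],u[1],1]); o=-R.T@c["tvec"]
    return (o+d*(z-o[2])/d[2])
def proj(n,P):
    c,f,R=cam(n); K=np.array([[f,0,c["cx"]],[0,f,c["cy"]],[0,0,1]])
    return cv2.projectPoints(np.array(P,float).reshape(-1,1,3),c["rvec"],c["tvec"],K,np.array([c["k1"],0,0,0,]))[0][:,0]
E
python3 - <<'E'
from h import *
a=cv2.imread("pics/top0.png");b=cv2.imread("pics/side0.png")
hsv=cv2.cvtColor(a,cv2.COLOR_BGR2HSV); roi=np.zeros(a.shape[:2],np.uint8); roi[163:242,322:428]=1
print(a[215,360],a[250,374],a[195,374])
m=((hsv[...,1]<45)&(hsv[...,2]>120)).astype(np.uint8)*roi
m[:172][:, :]*=1
m=cv2.morphologyEx(m,cv2.MORPH_OPEN,np.ones((9,9)))
cs=cv2.findContours(m,0,2)[0]; c=max(cs,key=cv2.contourArea)
W=np.array([ray("top",p[0],.062)[:2] for p in c],np.float32)
r=cv2.minAreaRect(W);print("rect",r); print(cv2.boxPoints(r))
for p in[(366.5,206.5),(382,207.5),(381.5,222.5),(366,222)]: print(ray("top",p,.06))
A=cv2.resize(a[160:245,320:440],None,fx=5,fy=5,interpolation=2)
B=cv2.resize(b[235:340,155:260],None,fx=5,fy=5,interpolation=2)
A=cv2.normalize(A,None,-60,255,cv2.NORM_MINMAX)
cv2.imwrite("pics/a.png",A);cv2.imwrite("pics/b.png",B)
E
```

```text
[142 140 137] [105 129 138] [142 140 137]
rect ((0.5385281443595886, -0.19821222126483917), (0.28077590465545654, 0.16974465548992157), 85.89594268798828)
[[ 0.44382617 -0.33216602]
 [ 0.6131355  -0.34431434]
 [ 0.6332301  -0.06425843]
 [ 0.46392077 -0.05211011]]
[ 0.5187475  -0.17504345  0.06      ]
[ 0.51633136 -0.22445457  0.06      ]
[ 0.46876902 -0.22235243  0.06      ]
[ 0.46962659 -0.17309522  0.06      ]
```

View pics/a.png

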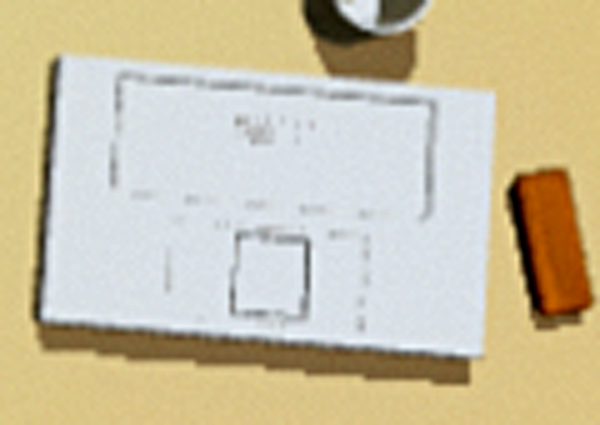

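View pics/b.png

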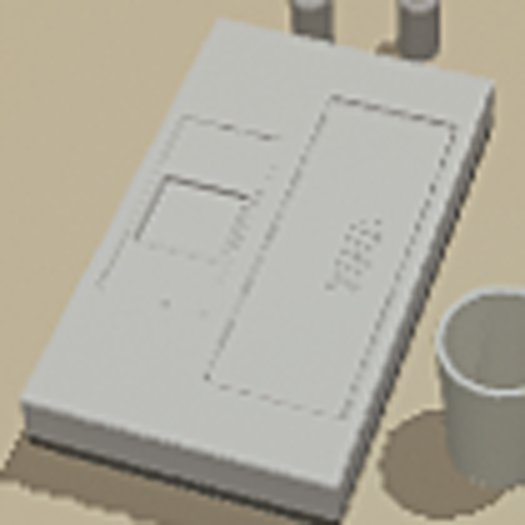

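The crops show the button outline at about (374,215) in the top view and (193.5,279) in the side view, close to the middle of the strip. I'll compute it from both views, raise the arm clear of the jar, close the fingers and hover above it.

```bash
python3 - <<'E'
from h import *
ct=np.array([(232,235),(309,238),(307,318),(232,314)])/5-.4+[320,160]
cs=np.array([(165,178),(250,198),(220,262),(135,238)])/5-.4+[155,235]
pt=np.mean([ray("top",p,.061) for p in ct],0); ps=np.mean([ray("side",p,.061) for p in cs],0)
x=np.array([.9974,-.0716]);y=np.array([.0716,.9974]);mid=np.array([.53853,-.19821])-.045*x
for p in(pt,ps): print(p,"rel strip_mid",(p[:2]-mid)@x,(p[:2]-mid)@y)
b=mid+((pt[:2]+ps[:2])/2-mid)@y*y; print("button",b)
o=robot.observe()
robot.line_to([.204,.564,.40],vel=.2)
robot.set_gripper(0)
best=[]
for yaw in(85.9,-94.1):
    q=robot.ik([b[0],b[1],.20],[180,0,yaw]); print(yaw,q)
    if q is not None: best.append((abs(np.array(q)-robot.observe()["q"]).max(),yaw))
yaw=min(best)[1]
robot.move_pose([b[0],b[1],.27],[180,0,yaw])
robot.line_to([b[0],b[1],.15],vel=.12)
robot.pause(.3)
for _ in range(4): print(robot.observe()["ft_force"]); robot.pause(.05)
o=robot.observe();print(o["time"],o["tool_pos"],o["tcp_rot"],o["gripper_width"])
for n in("top","side"):
    im=robot.grab_frame(n); cv2.imwrite(f"pics/{n}1.png",im)
s=cv2.imread("pics/side1.png")[200:350,130:300];cv2.imwrite("pics/s1c.png",cv2.resize(s,None,fx=3.5,fy=3.5,interpolation=2))
E
```

```text
[ 0.49257778 -0.19720482  0.061     ] rel strip_mid -0.0009077160853611309 -0.0022876084437443355
[ 0.49155313 -0.19824452  0.061     ] rel strip_mid -0.0018552619649511437 -0.0033979749685945936
button [ 0.49344346 -0.1978234 ]
85.9 [-35.95595626  -5.65973408 -16.86662765  78.79310643   0.
  58.14404374]
-94.1 [ -35.95595626   -5.65973408  -16.86662765   78.79310643    0.
 -121.85595626]
[ 0.35759768  0.05406778 -0.57945245]
[-0.03467056 -0.0242979   0.55913331]
[-0.39398583  0.93642608 -0.02302687]
[-0.39993109  0.59586292 -0.10896169]
6.05 [ 0.4934648  -0.19782439  0.1500526 ] [1.79996699e+02 1.50731849e-03 8.59005282e+01] 0.00015644679458249003
```

View pics/s1c.png

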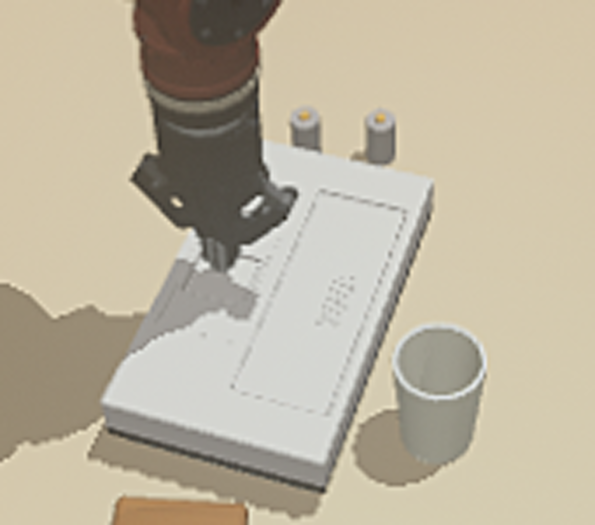

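The side view shows the closed fingertips above the button, around crop pixel (215,265). The gripper's linkages stick out towards the door, so I'll turn the jaws along the light's y to leave the door room. Then I'll feel for the button and press.

```bash
python3 - <<'E'
from h import *
b=[0.49344,-0.19782]; T=robot.tip_reach
robot.move_pose([*b,.16],[180,0,-4.1]); robot.line_to([*b,T+.066],vel=.08)
robot.pause(.3)
g=robot.line_to([*b,T+.050],vel=.012,guard=2.5)
o=robot.observe(); print(g,o["time"],"tip z",o["tool_pos"][2]-T,o["ft_force"])
if o["tool_pos"][2]-T<.0600:
    g=robot.line_to([*b,T+.0525],vel=.012,guard=10); robot.pause(.2)
    o=robot.observe(); print(g,o["time"],"tip z",o["tool_pos"][2]-T,o["ft_force"])
cv2.imwrite("pics/s2.png",cv2.resize(robot.grab_frame("side")[200:350,130:300],None,fx=3.5,fy=3.5,interpolation=2))
E
```

```text
True 9.0167 tip z 0.05796898656209265 [1.00362071 0.34628984 2.33418842]
False 9.8083 tip z 0.0525550920804429 [-0.17929887 -0.24917921  2.49655561]
```

View pics/s2.png

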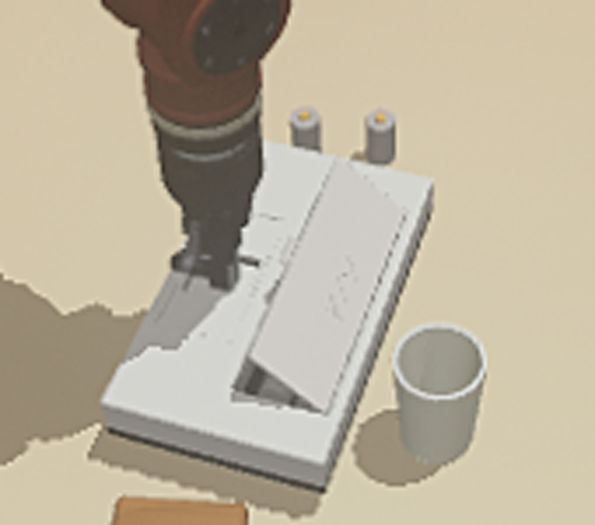

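The door is springing up while the button is held in, with about 2.5 N on the tool. I'll back straight up, wait, and check.

```bash
python3 - <<'E'
from h import *
b=[0.49344,-0.19782]
robot.pause(.4); robot.line_to([*b,.20],vel=.06); robot.line_to([*b,.32],vel=.15)
robot.move_pose([.42,.05,.35],[180,0,20]); robot.pause(.7)
o=robot.observe(); print(o["time"],o["tool_pos"],o["ft_force"])
A=robot.grab_frame("side"); B=robot.grab_frame("top")
cv2.imwrite("pics/s3.png",cv2.resize(A[220:350,140:280],None,fx=4,fy=4,interpolation=2))
cv2.imwrite("pics/t3.png",cv2.resize(B[60:310,90:450],None,fx=2,fy=2,interpolation=2))
E
```

```text
14.325 [0.42000268 0.04999777 0.35000239] [0.61859842 0.93561833 0.52096411]
```

View pics/s3.png

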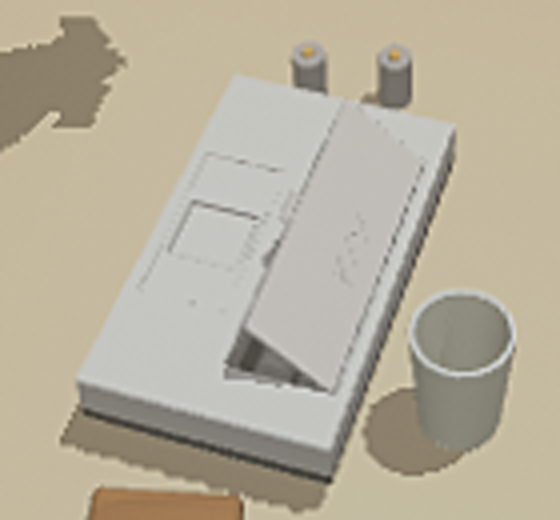

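View pics/t3.png

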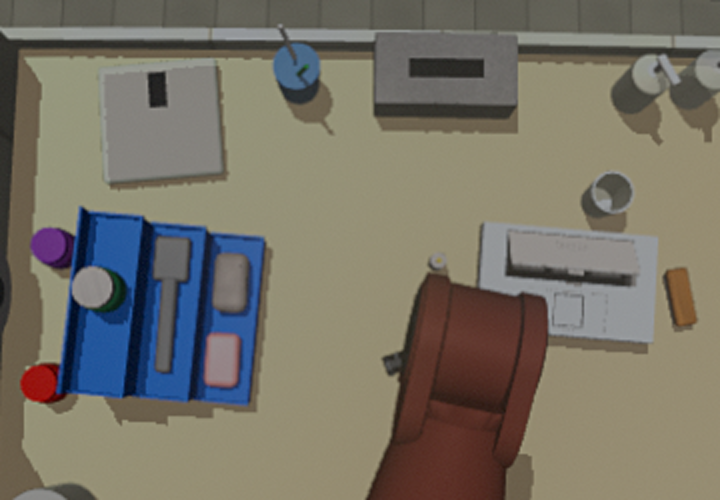

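The side view shows the door standing open, its free edge running from about (345,100) to (247,330), and no further change since the press. The button outline at (215,235) looks the same as at the start. The top view shows both the caddy's contents and the tumbler and brush in place, and the arm is clear.

```bash
python3 -c "
from plant import robot
robot.job_done(); print(robot.observe()['time'])"
```

```text
the job is handed in; nothing more can be done
the job is handed in; nothing more can be done
```

The battery door is open, and I handed the job in at about 14 s of the 48 s allowed. The hand-in reports no verdict, so the result below rests on the last pictures.

- **Finding the button:** I located it by its hairline outline in both camera views, which agreed to about 1.5 mm. It sits roughly 3 mm towards −y from the middle of the strip. I did not feel along the strip. The touch only confirmed the spot: contact registered with the fingertip at 58.0 mm, below the 59.5 mm rest height of the button's face.
- **Pressing:** With the fingers closed, I pressed to a fingertip height of 52.5 mm, about 7 mm of travel. The tool read about 2.5 N, and the door sprang up.
- **Final state:** After I raised the hand straight up and moved it away, the door was still open and the button looked back at its starting level. The spare cells (side view), tumbler, brush and caddy items (top view) all looked in place.

I judged the door angle, the button's return and the loose items by eye and did not measure them. One spare cell was hidden by the arm in the last top view. The force readings carry about 0.5–1 N of noise.

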